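Set the sprung board carrier on its stop pin

ROBOT

A 6-joint arm with a two-finger parallel gripper is mounted at the origin on the work surface. World frame = base frame: x ahead of the robot, y to its left, z up, the work surface at z = 0. Lengths are in mm, angles in degrees, forces in N, time in s.
With the tool pointing down it reaches from about 225 to 725 mm from the base axis. Payload 3.1 kg.
Tool frame: the origin (TCP) lies midway between the tips of the shut fingers; the grasp point (between the pads) lies 19 mm behind it; z points along the fingers, y is the line along which they close (so a half turn about z gives the same grasp; the last joint's range is limited). The gripper opens to 85 mm and grips with 20 to 120 N. Pads are 22 mm wide; open, the fingers measure 114 mm over their backs; the gripper's body (76 mm by 85 mm) begins 54 mm behind the grasp point. The pads swing forward as they close: fully open they stand 13 mm farther back than shut.
Start: joints at [-79.515, 2.75, 5.684, 92.934, 0, 82.678], TCP at [160.541, -499.844, 231.312] pointing down, gripper open.
Joint ranges: [-166.93, 166.93], [-56.73, 111.36], [-69.38, 81.34], [-121.58, 131.49], [-85.45, 84.26], [-180, 180]. Speed limits (degrees/s): [159.86, 159.86, 180, 180, 180, 180].

INTERFACE

Orientations are given as [roll, pitch, yaw] about the fixed x, y, z axes, in that order (R = Rz(yaw) Ry(pitch) Rx(roll)).
In Python, from workcell import env gives the robot as it stands.
- The arm moves only by the tool arm_command, never from a script. Its argument "moves" is a list of rows, each an object of numbers: "x", "y", "z": the shift along the tool's x, y, z as a fraction of full scale; "rx", "ry", "rz": the turn, a rotation vector about the tool's x, y, z as a fraction of full scale. In form: [{"x": .., "y": .., "z": .., "rx": .., "ry": .., "rz": ..}, ...]. A call has 1 to 12 rows; each row shifts and turns the commanded pose from where the row before left it, along the tool's axes as they then stand; what a row does not reach is not made up. Full scale, the value 1, is 0.03 m for a shift and 4 degrees for a turn. A row lasts 1/8 s, in which the tool goes at most 62.5 mm and 10.7 degrees, less where a joint would pass 70% of its speed; a pose out of reach is approached as far as the arm can. A call with a number of a shift or a turn outside -1 to 1 is refused whole. A call with a gripper value outside its range is refused whole. "gripper" is the finger opening in mm, from 0 to 85.4, set as the call begins (left out, the last holds). The fingers move at their own pace and stop on an object; "grip_force" is the grip in N (left out, the last holds). Time passes only in rows, so rows that do not move let the fingers close. It gives the time, the measured TCP pose, the force, the opening and the grip force at its end, in the units of the state.
- env.read_state(): the state, without advancing time (a new reading comes with each control period).
- env.grab_frame(name): name is "scene" or "top"; returns a dict with "color" (420x560x3 uint8, red, green, blue), "fx", "fy", "cx", "cy" (pixels), "k1" (the pictures are not rectified: a ray, as slopes to the right and down, at radius r is drawn at 1 + k1 r^2 times it, then the intrinsics apply), "R" (3x3) and "t" (3): a world point X has camera coordinates R X + t. Camera axes: x right, y down, z forward; pixel columns grow to the right and rows downward; lengths in mm; the calibration is good to about 2 mm. A picture is of the moment at which its call begins. There is no depth.
- env.sign_off(): hands the job in; it is judged then, once.
The state is a dict: "clock": time; "joint_pos": joint angles; "qd": joint speeds; "joint_torque": joint torques, N m; "position": TCP position; "tool_rot": TCP orientation; "force": force on the tool from outside, world axes, zero at the start; "torque": the same for the moment, N m; "opening": finger opening in mm; "grip_force": force on a finger pad.
Only numpy, scipy, OpenCV 4.12 (cv2) and the standard library are available. Lean on these libraries where they do the work, as an engineer would, in place of code of your own. Each camera call takes 0.05 s, during which the arm holds its last target. There are 200 camera calls.

TASK

On the electronics bench, push the orange board carrier all the way in to its end stop and let it go, so that it springs back and latches at mid position on its stop pin. This is a push only: do not touch or lift the black-knobbed stop pins, leave the blue carrier latched where it is, and leave the loose things on the bench where they stand.

Things in the scene. Friction and masses are not known exactly. Their poses are not given: they have to be found in the camera images.
- orange_bay: The orange test bay, screwed to the bench: aluminium base 270 x 114 x 12 mm, dark side rails up to 26 mm above the bench. Origin on the bench, midway across; x (given by the yaw) is the direction the carrier is pushed, z up. The base runs from x = -125 to +145 mm. A grey bridge (24 mm long in x, top 57 mm up) spans it at x = +75 mm and carries the stop pin.
- orange_face (a point): Centre of the orange carrier's flat end face, the face to push: 92 mm wide, 14 to 56 mm above the bench, this point 40 mm up. Its x axis is the push direction, into the block. Carrier: orange block 95 mm long, 92 wide, a green circuit board on top (to 65 mm up). The face looks to the robot's side and moves with the slide: at bay x = -115 mm with slide 0; the 12 mm high base ends 10 mm outside it.
- orange_slide (a joint): Travel (m) of the orange carrier along bay +x: 0 out (rest), 0.030 latched at mid against the stop pin, 0.060 end stop. A spring drives it out: 3 N at 0, 6 N at mid, 8 N at the end stop, and up to 3 N more to lift the pin from 10 to 30 mm. Past 32 mm the pin drops by itself and, let go, the carrier returns onto it. Starts at 0.
- orange_pin (a joint): Height in m of the orange bay's spring-loaded stop pin: 0 = down, up to 0.009 while the carrier's tooth passes under it, 0.022 = pulled right up by hand. It works by itself and drops by itself.
- orange_knob (a point): Top of the black knob (20 mm across) of that pin, 78 mm above the bench when the pin is down, at bay x = +75 mm, y = 0.
- blue_bay: The blue test bay, screwed to the bench: aluminium base 270 x 114 x 12 mm, dark side rails up to 26 mm above the bench. Origin on the bench, midway across; x (given by the yaw) is the direction the carrier is pushed, z up. The base runs from x = -125 to +145 mm. A grey bridge (24 mm long in x, top 57 mm up) spans it at x = +75 mm and carries the stop pin.
- blue_face (a point): Centre of the blue carrier's flat end face, the face to push: 92 mm wide, 14 to 56 mm above the bench, this point 40 mm up. Its x axis is the push direction, into the block. Carrier: blue block 95 mm long, 92 wide, a green circuit board on top (to 65 mm up). The face looks to the robot's side and moves with the slide: at bay x = -115 mm with slide 0; the 12 mm high base ends 10 mm outside it.
- blue_slide (a joint): Travel (m) of the blue carrier along bay +x: 0 out (rest), 0.030 latched at mid against the stop pin, 0.060 end stop. A spring drives it out: 3 N at 0, 6 N at mid, 8 N at the end stop, and up to 3 N more to lift the pin from 10 to 30 mm. Past 32 mm the pin drops by itself and, let go, the carrier returns onto it. Starts latched at 0.030 and must stay so.
- blue_pin (a joint): Height in m of the blue bay's spring-loaded stop pin: 0 = down, up to 0.009 while the carrier's tooth passes under it, 0.022 = pulled right up by hand. It works by itself and drops by itself.
- blue_knob (a point): Top of the black knob (20 mm across) of that pin, 78 mm above the bench when the pin is down, at bay x = +75 mm, y = 0.
- flux: Amber bottle 36 mm across, 85 mm high, standing between the bays. Origin at its middle, on the bench. To be left alone.
- spool: Grey solder spool 62 mm across, 50 mm high, standing upright. Origin at its middle, on the bench. To be left alone.
- encoder: Black rotary encoder: 56 mm square flange, 35 mm high in all. Origin at its middle, on the bench. To be left alone.
- tray: Yellow parts tray 80 x 120 x 30 mm with three pockets. Origin at its middle, on the bench. To be left alone.
- relay: Clear-cased relay 50 x 36 x 34 mm. Origin at its middle, on the bench. To be left alone.

How it is judged (in metres and radians):
On the way, in this order (a step that is already met when the one before it is completed fails the run):
1. the orange carrier is pushed in to its end stop (value of joint orange_slide above 0.054 m), for 0.05 s.
2. the orange carrier is let go and has come back to rest on its stop pin at mid position (value of joint orange_slide between 0.027 and 0.033 m and contact force between each of the arm, the fingers and orange_slide below 0.2 N), for 0.2 s.
At the end, for the whole second after the job is handed in: The orange carrier rests latched at mid position (travel 27 to 33 mm) with its stop pin down (within 3 mm), untouched and still; the blue carrier is still latched (26 to 34 mm) (value of joint orange_slide between 0.027 and 0.033 m and value of joint orange_pin below 0.003 m and velocity of joint orange_slide between -0.005 and 0.005 m/s and value of joint blue_slide between 0.026 and 0.034 m).
It fails at once if a stop pin is touched (over 0.5 N) or lifted by hand (over 14 mm) (contact force between any of the arm, the fingers and orange_pin above 0.5 N or contact force between any of the arm, the fingers and blue_pin above 0.5 N or value of joint any of orange_pin, blue_pin above 0.014 m).
It fails at once if the blue carrier is moved by more than 6 mm from its latched position (value of joint blue_slide above 0.036 m or value of joint blue_slide below 0.024 m).
It fails at once if a loose thing on the bench is moved by more than 20 mm (distance of any of flux, spool, encoder, tray, relay from where it was at the start of the episode above 0.02 m).
It also fails if it takes over 34 s, if anything falls off the work surface, if the arm or the gripper's body presses on something with over 40 N, if the wrist force passes 120 N, or if a joint passes its speed limit or range.

## Working session

There is one attempt and no reset: what is moved stays moved. The work goes in short steps, Python scripts to look and compute and a tool call to move; the robot and the scene stay as the last step left them, time stands still between calls to the robot, and variables do not carry over. Pictures are saved under pics/ and viewed, at most 10 in all, crops included, and the job is handed in when it is done.

Besides the shell and the picture viewer there is one more tool, called after "Request:" by a JSON object that holds its "fn" and its "kwargs". arm_command: Moves the arm, as the interface text tells. Shift numbers are shares of 0.03 m and turn numbers shares of 4 degrees, none past 1 either way. Its arguments: {"type":"object","properties":{"moves":{"type":"array"},"gripper":{"type":"number"},"grip_force":{"type":"number"}},"required":["moves"]}

```bash
mkdir -p pics; python3 - <<'E'
from workcell import env
import cv2
for n in("scene","top"):
    f=env.grab_frame(n); cv2.imwrite(f"pics/{n}1.png",f["color"][:,:,::-1])
    print(n,f["fx"],f["cx"],f["cy"],f["k1"],f["R"],f["t"])
print(env.read_state())
E
```

```text
scene 435.24258075676255 278.6160488578629 202.2849408527491 0.03310513185838883 [[ 0.40473513  0.9142966  -0.01584915]
 [ 0.54339565 -0.25441479 -0.79999643]
 [-0.73546627  0.3151743  -0.5997954 ]] [-239.65025324 -272.39909299 1625.00520971]
top 388.8845801079052 283.5775072149514 206.47334626285647 -0.04006809651578032 [[-0.00788357 -0.99978992  0.01891983]
 [-0.99620599  0.00621264 -0.08680454]
 [ 0.08666876 -0.01953238 -0.99604569]] [ -17.98195545  600.88612336 1028.61705644]
{'clock': 0.1, 'joint_pos': array([-7.95167960e+01,  2.78979797e+00,  5.59786157e+00,  9.29339771e+01,
        6.95085318e-04,  8.26768988e+01]), 'qd': array([0.05424885, 0.01036052, 0.19041152, 0.00585057, 0.00454552,
       0.13904871]), 'joint_torque': array([ 3.30315917e-03, -3.39853191e+01,  3.20934999e+01,  1.58188673e-02,
       -8.29915592e-06, -1.07770944e-06]), 'position': array([ 160.42568664, -499.28793226,  230.19992615]), 'tool_rot': array([-1.79875202e+02, -1.67389049e-02,  1.78062862e+01]), 'force': array([0.4021723 , 0.06892046, 0.21064743]), 'torque': array([ 0.02296759, -0.00575302,  0.03471405]), 'grip_force': 0.0, 'opening': 85.19510837843866}
```

View pics/top1.png

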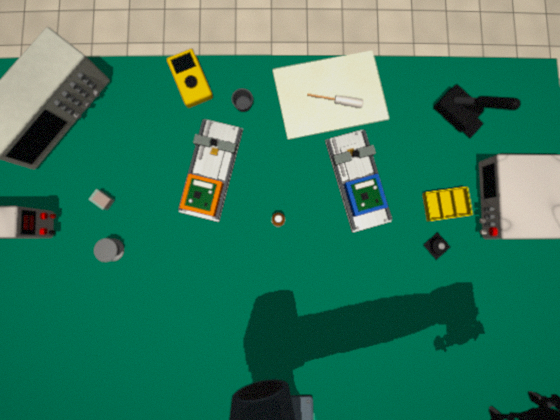

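View pics/scene1.png

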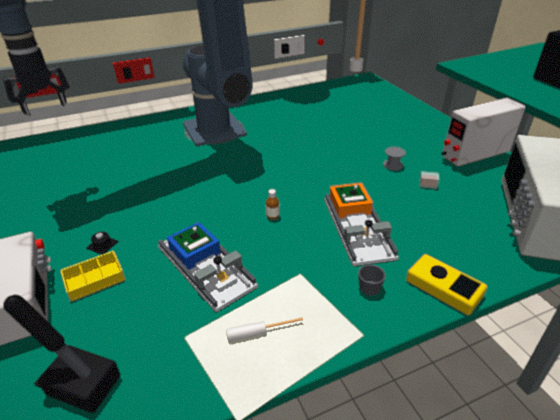

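The top view shows the orange bay at about (212,170), with its carrier at (200,197) and the knob near (214,143). The blue bay is at (358,180) and the bottle at (278,218). I'll enlarge the orange bay next.

```bash
python3 - <<'E'
import cv2
i=cv2.imread("pics/top1.png")[115:225,165:255]
cv2.imwrite("pics/c1.png",cv2.resize(i,None,fx=5,fy=5,interpolation=cv2.INTER_CUBIC))
E
```

```text
(no output)
```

View pics/c1.png

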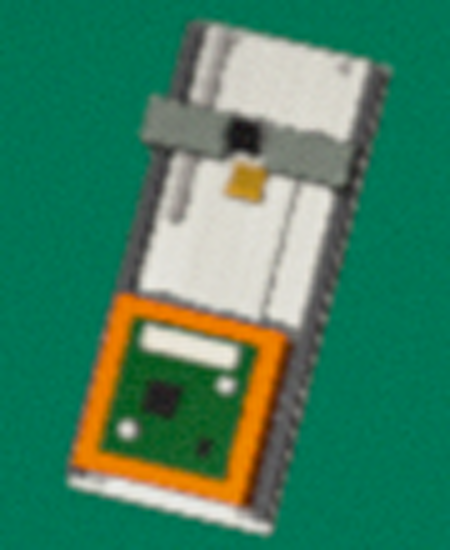

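The crop shows the carrier top corners at crop pixels (75,468), (250,505), (290,335) and (120,293), the knob at (245,133), and the base corners at both ends. I'll fit the bay pose from these.

```bash
cat > h.py <<'E'
from workcell import env
import numpy as np
from scipy.spatial.transform import Rotation as Ro
from scipy.optimize import least_squares
def proj(f,X):
    c=np.atleast_2d(X)@f["R"].T+f["t"]; s=c[:,:2]/c[:,2:]
    s=s*(1+f["k1"]*(s**2).sum(1,keepdims=True))
    return s*[f["fx"],f["fy"]]+[f["cx"],f["cy"]]
def bay(p,L):
    c,s=np.cos(p[2]),np.sin(p[2]); L=np.array(L,float)
    return np.c_[p[0]+c*L[:,0]-s*L[:,1],p[1]+s*L[:,0]+c*L[:,1],L[:,2]]
E
python3 - <<'E'
from h import *
f=env.grab_frame("top")
L=[[-115,46,56],[-115,-46,56],[-20,-46,56],[-20,46,56],[75,0,78],[-125,-57,12],[145,57,26],[145,-57,26]]
px=np.array([[75,468],[250,505],[290,335],[120,293],[245,133],[270,533],[193,20],[390,68]])/5+[165,115]-.4
r=least_squares(lambda p:(proj(f,bay(p,L))-px).ravel(),[550,180,0])
p=r.x; print(p[:2],np.degrees(p[2]),np.round(r.fun.reshape(-1,2),1))
print(bay(p,[[-115,0,40],[-165,0,40],[-55,0,40],[75,0,78]]))
s=env.read_state();print(s["position"],s["tool_rot"])
E
```

```text
[695.4993985  178.93939218] -14.111408156844867 [[ 0.1  0. ]
 [-1.   1. ]
 [-0.   0.1]
 [ 0.4  0.3]
 [-0.1  0.2]
 [ 0.5  0.8]
 [-0.2 -1.3]
 [ 0.3 -1.3]]
[[583.96969716 206.97732576  40.        ]
 [535.47852266 219.16773166  40.        ]
 [642.15910655 192.34883868  40.        ]
 [768.23616024 160.65378333  78.        ]]
[ 160.45383711 -499.35904157  230.3416277 ] [-1.79890135e+02 -1.44366192e-02  1.78072058e+01]
```

Request:
{"fn": "arm_command", "kwargs": {"moves": [{"rz": 1},{"rz": 1},{"rz": 1},{"rz": 1},{"rz": 1},{"rz": 1},{"rz": 1},{"rz": 1},{"x": 0}], "gripper": 0}}

```text
invalid input at $.moves[0]: expected keys x, y, z, rx, ry, rz
```

```bash
cat >> h.py <<'E'
def rel(T):
    s=env.read_state(); R=Ro.from_euler("xyz",s["tool_rot"],degrees=True)
    print(s["clock"],s["position"],s["tool_rot"],s["opening"],s["force"],"shift",R.inv().apply(np.array(T)-s["position"])/30)
E
python3 -c "from h import *;rel([530,220.5,150])"
```

```text
0.15 [ 160.45383711 -499.35904157  230.3416277 ] [-1.79890135e+02 -1.44366192e-02  1.78072058e+01] 85.5035495365537 [-0.11540521 -0.38238935 -0.26718304] shift [ 19.06550063 -19.07343698   2.71943664]
```

Request:
{"fn": "arm_command", "kwargs": {"moves": [{"x": 0,"y": 0,"z": 0,"rx": 0,"ry": 0,"rz": 1},{"x": 0,"y": 0,"z": 0,"rx": 0,"ry": 0,"rz": 1},{"x": 0,"y": 0,"z": 0,"rx": 0,"ry": 0,"rz": 1},{"x": 0,"y": 0,"z": 0,"rx": 0,"ry": 0,"rz": 1},{"x": 0,"y": 0,"z": 0,"rx": 0,"ry": 0,"rz": 1},{"x": 0,"y": 0,"z": 0,"rx": 0,"ry": 0,"rz": 1},{"x": 0,"y": 0,"z": 0,"rx": 0,"ry": 0,"rz": 1},{"x": 0,"y": 0,"z": 0,"rx": 0,"ry": 0,"rz": 1},{"x": 0,"y": 0,"z": 0,"rx": 0,"ry": 0,"rz": 0}], "gripper": 0}}

```text
clock: 1.27
position: [160.5, -499.6, 230.8]
tool_rot: [-180.0, 0.0, -14.1]
force: [-0.7, 0.2, -0.5]
opening: 0.2
grip_force: 0.0
```

```bash
python3 -c "from h import *;rel([530,220.5,150])"
```

```text
1.275 [ 160.53116544 -499.59651339  230.84437798] [-1.79951485e+02  2.16941296e-02 -1.41430646e+01] 0.1624008550369804 [-0.65886813  0.22345582 -0.51393738] shift [  6.07830414 -26.28260629   2.71476715]
```

Request:
{"fn": "arm_command", "kwargs": {"moves": [{"x": 0.25,"y": -1,"z": 0,"rx": 0,"ry": 0,"rz": 0},{"x": 0.25,"y": -1,"z": 0,"rx": 0,"ry": 0,"rz": 0},{"x": 0.25,"y": -1,"z": 0,"rx": 0,"ry": 0,"rz": 0},{"x": 0.25,"y": -1,"z": 0,"rx": 0,"ry": 0,"rz": 0},{"x": 0.25,"y": -1,"z": 0,"rx": 0,"ry": 0,"rz": 0},{"x": 0.25,"y": -1,"z": 0,"rx": 0,"ry": 0,"rz": 0},{"x": 0.25,"y": -1,"z": 0,"rx": 0,"ry": 0,"rz": 0},{"x": 0.25,"y": -1,"z": 0,"rx": 0,"ry": 0,"rz": 0},{"x": 0.25,"y": -1,"z": 0,"rx": 0,"ry": 0,"rz": 0},{"x": 0.25,"y": -1,"z": 0,"rx": 0,"ry": 0,"rz": 0},{"x": 0.25,"y": -1,"z": 0,"rx": 0,"ry": 0,"rz": 0},{"x": 0.25,"y": -1,"z": 0,"rx": 0,"ry": 0,"rz": 0}]}}

```text
clock: 2.78
position: [336.4, -171.9, 231.2]
tool_rot: [180.0, -0.0, -14.1]
force: [-0.2, -0.0, -0.2]
opening: -0.2
grip_force: 0.0
```

Request:
{"fn": "arm_command", "kwargs": {"moves": [{"x": 0.2,"y": -1,"z": 0,"rx": 0,"ry": 0,"rz": 0},{"x": 0.2,"y": -1,"z": 0,"rx": 0,"ry": 0,"rz": 0},{"x": 0.2,"y": -1,"z": 0,"rx": 0,"ry": 0,"rz": 0},{"x": 0.2,"y": -1,"z": 0,"rx": 0,"ry": 0,"rz": 0},{"x": 0.2,"y": -1,"z": 0,"rx": 0,"ry": 0,"rz": 0},{"x": 0.2,"y": -1,"z": 0,"rx": 0,"ry": 0,"rz": 0},{"x": 0.2,"y": -1,"z": 0,"rx": 0,"ry": 0,"rz": 0},{"x": 0.2,"y": -1,"z": 0,"rx": 0,"ry": 0,"rz": 0},{"x": 0.2,"y": -1,"z": 0,"rx": 0,"ry": 0,"rz": 0},{"x": 0.2,"y": -1,"z": 0,"rx": 0,"ry": 0,"rz": 0},{"x": 0.2,"y": -1,"z": 0,"rx": 0,"ry": 0,"rz": 0},{"x": 0.2,"y": -1,"z": 0,"rx": 0,"ry": 0,"rz": 0}]}}

```text
clock: 4.28
position: [463.1, 49.2, 240.4]
tool_rot: [-174.4, 0.1, -6.0]
force: [-0.0, -0.6, 0.7]
opening: 0.2
grip_force: 0.0
```

```bash
python3 -c "from h import *;rel([530,220.5,28])"
```

```text
4.275 [463.13937131  49.15365595 240.37268475] [-1.74366123e+02  5.20165230e-02 -6.01146684e+00] 0.1755918912855289 [-0.02514945 -0.57378177  0.67283273] shift [ 1.62470232 -5.19015741  7.62396937]
```

Request:
{"fn": "arm_command", "kwargs": {"moves": [{"x": 0,"y": 0,"z": 0,"rx": 0,"ry": 0,"rz": 0},{"x": 0,"y": 0,"z": 0,"rx": 0,"ry": 0,"rz": 0}]}}

```text
clock: 4.53
position: [462.5, 48.3, 240.2]
tool_rot: [-174.4, 0.1, -6.1]
force: [-0.0, 0.9, 0.3]
opening: 0.2
grip_force: 0.0
```

```bash
python3 -c "from h import *;rel([530,220.5,28]);print(env.read_state()['joint_pos'])"
```

```text
4.525 [462.46253868  48.3416059  240.163936  ] [-1.74436323e+02  7.40984557e-02 -6.07392459e+00] 0.23491740666668895 [-0.01226668  0.90224197  0.30315573] shift [ 1.64054394 -5.23114941  7.61305016]
[ -6.13244498  -6.77585128  -2.7421059   94.11354431   5.56359805
 179.94120267]
```

Joint 6 has reached its 180° limit. I'll use the half-turned orientation, yaw 166°, which moves joint 6 to about 36°.

Request:
{"fn": "arm_command", "kwargs": {"moves": [{"x": 0,"y": 0,"z": 0,"rx": -0.7,"ry": 0,"rz": 0},{"x": 0,"y": 0,"z": 0,"rx": -0.7,"ry": 0,"rz": 0},{"x": 0,"y": 0,"z": 0,"rx": 0,"ry": 0,"rz": -1},{"x": 0,"y": 0,"z": 0,"rx": 0,"ry": 0,"rz": -1},{"x": 0,"y": 0,"z": 0,"rx": 0,"ry": 0,"rz": -1},{"x": 0,"y": 0,"z": 0,"rx": 0,"ry": 0,"rz": -1},{"x": 0,"y": 0,"z": 0,"rx": 0,"ry": 0,"rz": -1},{"x": 0,"y": 0,"z": 0,"rx": 0,"ry": 0,"rz": -1},{"x": 0,"y": 0,"z": 0,"rx": 0,"ry": 0,"rz": -1},{"x": 0,"y": 0,"z": 0,"rx": 0,"ry": 0,"rz": -1},{"x": 0,"y": 0,"z": 0,"rx": 0,"ry": 0,"rz": -1},{"x": 0,"y": 0,"z": 0,"rx": 0,"ry": 0,"rz": -1}]}}

```text
clock: 6.02
position: [460.7, 31.4, 240.2]
tool_rot: [-179.4, -0.4, 35.2]
force: [0.4, 0.2, 0.5]
opening: 0.1
grip_force: 0.0
```

Request:
{"fn": "arm_command", "kwargs": {"moves": [{"x": 0,"y": 0,"z": 0,"rx": 0,"ry": 0,"rz": -1},{"x": 0,"y": 0,"z": 0,"rx": 0,"ry": 0,"rz": -1},{"x": 0,"y": 0,"z": 0,"rx": 0,"ry": 0,"rz": -1},{"x": 0,"y": 0,"z": 0,"rx": 0,"ry": 0,"rz": -1},{"x": 0,"y": 0,"z": 0,"rx": 0,"ry": 0,"rz": -1},{"x": 0,"y": 0,"z": 0,"rx": 0,"ry": 0,"rz": -1},{"x": 0,"y": 0,"z": 0,"rx": 0,"ry": 0,"rz": -1},{"x": 0,"y": 0,"z": 0,"rx": 0,"ry": 0,"rz": -1},{"x": 0,"y": 0,"z": 0,"rx": 0,"ry": 0,"rz": -1},{"x": 0,"y": 0,"z": 0,"rx": 0,"ry": 0,"rz": -1},{"x": 0,"y": 0,"z": 0,"rx": 0,"ry": 0,"rz": -1},{"x": 0,"y": 0,"z": 0,"rx": 0,"ry": 0,"rz": -1}]}}

```text
clock: 7.52
position: [460.7, 31.5, 240.3]
tool_rot: [-179.9, -0.8, 83.2]
force: [-1.6, 0.1, 0.0]
opening: -0.2
grip_force: 0.0
```

Request:
{"fn": "arm_command", "kwargs": {"moves": [{"x": 0,"y": 0,"z": 0,"rx": 0,"ry": 0,"rz": -1},{"x": 0,"y": 0,"z": 0,"rx": 0,"ry": 0,"rz": -1},{"x": 0,"y": 0,"z": 0,"rx": 0,"ry": 0,"rz": -1},{"x": 0,"y": 0,"z": 0,"rx": 0,"ry": 0,"rz": -1},{"x": 0,"y": 0,"z": 0,"rx": 0,"ry": 0,"rz": -1},{"x": 0,"y": 0,"z": 0,"rx": 0,"ry": 0,"rz": -1},{"x": 0,"y": 0,"z": 0,"rx": 0,"ry": 0,"rz": -1},{"x": 0,"y": 0,"z": 0,"rx": 0,"ry": 0,"rz": -1},{"x": 0,"y": 0,"z": 0,"rx": 0,"ry": 0,"rz": -1},{"x": 0,"y": 0,"z": 0,"rx": 0,"ry": 0,"rz": -1},{"x": 0,"y": 0,"z": 0,"rx": 0,"ry": 0,"rz": -1},{"x": 0,"y": 0,"z": 0,"rx": 0,"ry": 0,"rz": -1}]}}

```text
clock: 9.02
position: [460.7, 31.4, 240.2]
tool_rot: [179.5, -0.6, 131.2]
force: [-0.0, -0.8, 0.2]
opening: 0.1
grip_force: 0.0
```

```bash
python3 -c "from h import *;rel([530,220.5,28]);print(env.read_state()['joint_pos'])"
```

```text
9.025 [460.74106038  31.42254394 240.2342291 ] [179.49018712  -0.57665649 131.23170025] 0.14951880201300355 [-0.04787722 -0.79184608  0.23498517] shift [3.14686378 5.82680893 7.15863462]
[-4.95756091 -6.52578166 -2.33978915 94.24917979  0.7670989  43.8128814 ]
```

Request:
{"fn": "arm_command", "kwargs": {"moves": [{"x": 0,"y": 0,"z": 0,"rx": 0,"ry": 0,"rz": -1},{"x": 0,"y": 0,"z": 0,"rx": 0,"ry": 0,"rz": -1},{"x": 0,"y": 0,"z": 0,"rx": 0,"ry": 0,"rz": -1},{"x": 0,"y": 0,"z": 0,"rx": 0,"ry": 0,"rz": -1},{"x": 0,"y": 0,"z": 0,"rx": 0,"ry": 0,"rz": -1},{"x": 0,"y": 0,"z": 0,"rx": 0,"ry": 0,"rz": -1},{"x": 0,"y": 0,"z": 0,"rx": 0,"ry": 0,"rz": -1},{"x": 0,"y": 0,"z": 0,"rx": 0,"ry": 0,"rz": -1},{"x": 0,"y": 0,"z": 0,"rx": 0,"ry": 0,"rz": -0.7}]}}

```text
clock: 10.15
position: [460.7, 31.5, 240.2]
tool_rot: [179.3, -0.2, 166.0]
force: [-0.3, 0.3, -0.1]
opening: -0.0
grip_force: 0.0
```

Request:
{"fn": "arm_command", "kwargs": {"moves": [{"x": -0.1,"y": 0.95,"z": 0.4,"rx": 0,"ry": 0,"rz": 0},{"x": -0.1,"y": 0.95,"z": 0.4,"rx": 0,"ry": 0,"rz": 0},{"x": -0.1,"y": 0.95,"z": 0.4,"rx": 0,"ry": 0,"rz": 0},{"x": -0.1,"y": 0.95,"z": 0.4,"rx": 0,"ry": 0,"rz": 0},{"x": -0.1,"y": 0.95,"z": 0.4,"rx": 0,"ry": 0,"rz": 0},{"x": -0.1,"y": 0.95,"z": 0.4,"rx": 0,"ry": 0,"rz": 0},{"x": -0.1,"y": 0.95,"z": 0.4,"rx": 0,"ry": 0,"rz": 0},{"x": 0,"y": 0,"z": 1,"rx": 0,"ry": 0,"rz": 0},{"x": 0,"y": 0,"z": 0,"rx": 0,"ry": 0,"rz": 0}]}}

```text
clock: 11.28
position: [527.5, 221.0, 125.7]
tool_rot: [179.4, -0.5, 165.9]
force: [-0.3, -0.1, -0.2]
opening: -0.2
grip_force: 0.0
```

```bash
python3 -c "
from h import *;rel([530,220.5,28]);print(env.read_state()['joint_pos'])
import cv2
f=env.grab_frame('scene');cv2.imwrite('pics/s2.png',f['color'][:,:,::-1])
"
```

```text
11.275 [527.47874195 221.03437393 125.65829266] [179.44719045  -0.51521526 165.94635644] -0.20460270063734104 [-0.32144462 -0.08579799 -0.17861648] shift [-0.1151201  -0.02827037  3.25425154]
[15.60969789  9.94785634  1.47043244 81.69667652  0.73534185 29.66470974]
```

View pics/s2.png

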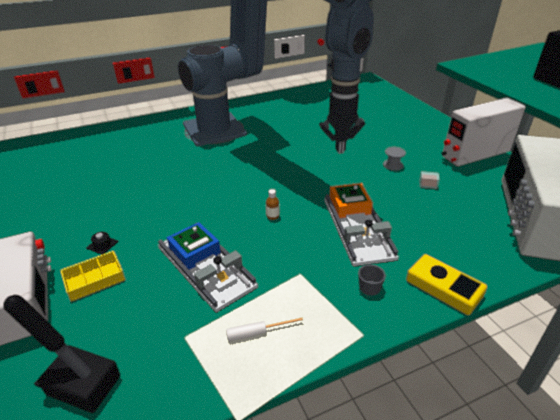

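The gripper, tip at about (342,150), hangs in front of the orange face (350,195) and clear of the spool (395,158). Next I descend and approach.

Request:
{"fn": "arm_command", "kwargs": {"moves": [{"x": 0,"y": 0,"z": 1,"rx": 0,"ry": 0,"rz": 0},{"x": 0,"y": 0,"z": 1,"rx": 0,"ry": 0,"rz": 0},{"x": 0,"y": 0,"z": 1,"rx": 0,"ry": 0,"rz": 0},{"x": 0,"y": 0,"z": 0.25,"rx": 0,"ry": 0,"rz": 0},{"x": -0.6,"y": 0,"z": 0,"rx": 0,"ry": 0,"rz": 0},{"x": -0.6,"y": 0,"z": 0,"rx": 0,"ry": 0,"rz": 0},{"x": -0.4,"y": 0,"z": 0,"rx": 0,"ry": 0,"rz": 0},{"x": -0.3,"y": 0,"z": 0,"rx": 0,"ry": 0,"rz": 0},{"x": -0.3,"y": 0,"z": 0,"rx": 0,"ry": 0,"rz": 0},{"x": 0,"y": 0,"z": 0,"rx": 0,"ry": 0,"rz": 0}]}}

```text
clock: 12.58
position: [593.1, 207.5, 32.0]
tool_rot: [179.2, -0.3, 166.0]
force: [-4.7, 0.7, 3.2]
opening: 0.2
grip_force: 2.4
```

```bash
python3 -c "
from h import *;rel([642.2-10.7,192.3+2.7,28])"
```

```text
12.575 [593.13609497 207.52856016  32.03462067] [179.20717015  -0.31284804 165.961803  ] 0.16394643303324286 [-4.71071128  0.72099352  3.17486799] shift [-1.34262013 -0.09670049  0.12583227]
```

Contact is confirmed at about 5 N, with roughly 40 mm of travel left.

Request:
{"fn": "arm_command", "kwargs": {"moves": [{"x": -0.2,"y": 0,"z": 0,"rx": 0,"ry": 0,"rz": 0},{"x": -0.2,"y": 0,"z": 0,"rx": 0,"ry": 0,"rz": 0},{"x": -0.2,"y": 0,"z": 0,"rx": 0,"ry": 0,"rz": 0},{"x": -0.2,"y": 0,"z": 0,"rx": 0,"ry": 0,"rz": 0},{"x": -0.2,"y": 0,"z": 0,"rx": 0,"ry": 0,"rz": 0},{"x": -0.15,"y": 0,"z": 0,"rx": 0,"ry": 0,"rz": 0},{"x": 0,"y": 0,"z": 0,"rx": 0,"ry": 0,"rz": 0}]}}

```text
clock: 13.45
position: [625.8, 199.3, 31.9]
tool_rot: [179.2, -0.4, 166.0]
force: [-7.3, 1.0, 5.4]
opening: -0.1
grip_force: 3.4
```

Request:
{"fn": "arm_command", "kwargs": {"moves": [{"x": -0.1,"y": 0,"z": 0,"rx": 0,"ry": 0,"rz": 0},{"x": -0.1,"y": 0,"z": 0,"rx": 0,"ry": 0,"rz": 0},{"x": 0,"y": 0,"z": 0,"rx": 0,"ry": 0,"rz": 0}]}}

```text
clock: 13.82
position: [631.2, 197.9, 31.8]
tool_rot: [179.2, -0.4, 166.0]
force: [-6.9, 1.1, 5.4]
opening: -0.1
grip_force: 3.6
```

Request:
{"fn": "arm_command", "kwargs": {"moves": [{"x": -0.1,"y": 0,"z": 0,"rx": 0,"ry": 0,"rz": 0},{"x": 0,"y": 0,"z": 0,"rx": 0,"ry": 0,"rz": 0}]}}

```text
clock: 14.08
position: [634.0, 197.2, 31.9]
tool_rot: [179.2, -0.4, 166.0]
force: [-7.1, 1.0, 6.5]
opening: -0.2
grip_force: 3.8
```

Request:
{"fn": "arm_command", "kwargs": {"moves": [{"x": -0.08,"y": 0,"z": 0,"rx": 0,"ry": 0,"rz": 0},{"x": 0,"y": 0,"z": 0,"rx": 0,"ry": 0,"rz": 0}]}}

```text
clock: 14.32
position: [635.6, 196.8, 31.8]
tool_rot: [179.2, -0.5, 166.0]
force: [-8.5, 1.2, 6.5]
opening: -0.3
grip_force: 4.5
```

Request:
{"fn": "arm_command", "kwargs": {"moves": [{"x": -0.08,"y": 0,"z": 0,"rx": 0,"ry": 0,"rz": 0},{"x": 0,"y": 0,"z": 0,"rx": 0,"ry": 0,"rz": 0}]}}

```text
clock: 14.58
position: [635.6, 196.8, 31.8]
tool_rot: [179.3, -0.8, 166.0]
force: [-13.7, 1.8, 9.6]
opening: -0.1
grip_force: 7.1
```

Request:
{"fn": "arm_command", "kwargs": {"moves": [{"x": -0.08,"y": 0,"z": 0,"rx": 0,"ry": 0,"rz": 0},{"x": 0,"y": 0,"z": 0,"rx": 0,"ry": 0,"rz": 0}]}}

```text
clock: 14.82
position: [635.6, 196.8, 31.9]
tool_rot: [179.3, -1.0, 166.1]
force: [-17.9, 2.3, 13.4]
opening: 0.0
grip_force: 9.6
```

The position is stuck at x = 635.6 while the force climbs, so the carrier is at its end stop. I'll back off smoothly and well clear.

Request:
{"fn": "arm_command", "kwargs": {"moves": [{"x": 0.2,"y": 0,"z": 0,"rx": 0,"ry": 0,"rz": 0},{"x": 0.3,"y": 0,"z": 0,"rx": 0,"ry": 0,"rz": 0},{"x": 0.3,"y": 0,"z": 0,"rx": 0,"ry": 0,"rz": 0},{"x": 0.3,"y": 0,"z": 0,"rx": 0,"ry": 0,"rz": 0},{"x": 0.3,"y": 0,"z": 0,"rx": 0,"ry": 0,"rz": 0},{"x": 0.4,"y": 0,"z": 0,"rx": 0,"ry": 0,"rz": 0},{"x": 0.6,"y": 0,"z": 0,"rx": 0,"ry": 0,"rz": 0},{"x": 0.6,"y": 0,"z": 0,"rx": 0,"ry": 0,"rz": 0},{"x": 0.6,"y": 0,"z": 0,"rx": 0,"ry": 0,"rz": 0},{"x": 0.6,"y": 0,"z": 0,"rx": 0,"ry": 0,"rz": 0},{"x": 0,"y": 0,"z": -0.5,"rx": 0,"ry": 0,"rz": 0},{"x": 0,"y": 0,"z": 0,"rx": 0,"ry": 0,"rz": 0}]}}

```text
clock: 16.32
position: [523.5, 225.5, 48.9]
tool_rot: [179.1, 0.1, 165.9]
force: [0.1, -0.3, 1.0]
opening: -0.0
grip_force: 0.0
```

```bash
python3 - <<'E'
from h import *
import cv2
rel([530,220,60])
f=env.grab_frame("scene")["color"][:,:,::-1]; g=env.grab_frame("top")["color"][:,:,::-1]
cv2.imwrite("pics/e.png",np.hstack([cv2.resize(g[115:235,165:265],(400,480)),cv2.resize(f[160:280,300:400],(400,480))]))
E
```

```text
16.325 [523.50730239 225.49548591  48.94044293] [1.79096009e+02 1.19904745e-01 1.65925671e+02] -0.026519897282932057 [ 0.11371237 -0.34666285  0.95505514] shift [-0.25524388 -0.11923065 -0.37004571]
```

View pics/e.png

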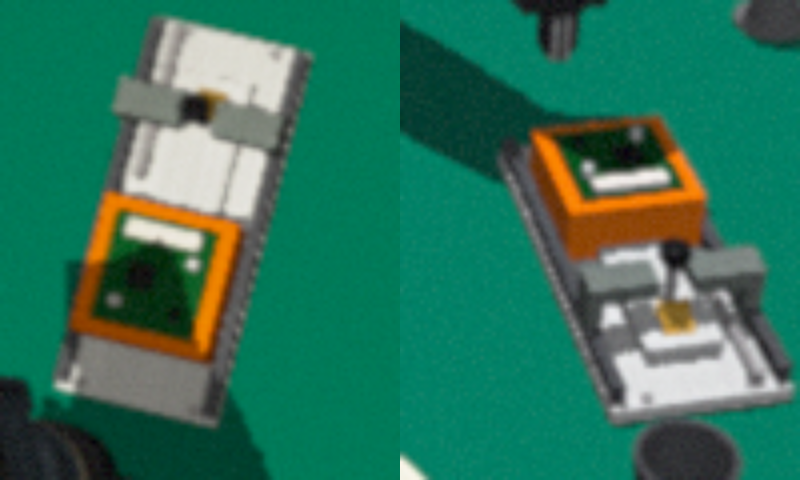

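The carrier's front edge (70,330)–(210,358) now stands well inside the base end. The brass tooth is just beyond the bridge at (210,100) with the knob down, so the carrier is latched at mid, and the gripper is clear.

```bash
python3 -c "
from workcell import env
print(env.sign_off())"
```

```text
the job is handed in; nothing more can be done
None
```

The orange carrier was pushed to its end stop and let go, the pictures show it latched at mid position with its pin down and the gripper clear, and the job was handed in at about 16 s; the hand-in returned no verdict.

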